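Let the tent pegs roll into the lever-lid peg box

TASK

Press the lever of the peg box right down with a fingertip so that its lid lifts and the two red pegs waiting on the ramp roll into the box by themselves. When both are in, ease the lever back up under your finger so that the lid comes down gently and shuts without slamming. Do not touch the red pegs or the lid, and leave the nail pegs, hammer and jar where they are.

Things in the scene. Friction and masses are not known exactly. Their poses are not given: they have to be found in the camera images.
- pegbox: the peg box, fixed to the shelf top: white steel tub 140 (x) by 160 (y) by 86 mm high, 4 mm walls, with a ramp behind it (+x) that falls towards the tub at 20 degrees from x = +195 to x = +70 mm, its lower end level with the tub's rim. Origin at the centre of the tub's underside, on the shelf top; its x axis points from the lever (front) to the ramp (back), z up. The lever and lid turn on one shaft that lies along y at x = -74, z = 90 mm in this frame
- lever_pad (a point): centre of the top face of the lever's black rubber pad (40 mm across, 36 mm long, 10 mm thick). The pad sits at the end of a steel arm 18 mm wide in front (-x) of the tub, 110 mm from the shaft; at rest the arm slopes up by 0.3 rad and the pad's top is about 127 mm above the shelf top; fully pressed it slopes down by 0.3 rad and the pad's top is about 62 mm above the shelf top. It is pressed downwards and nothing stands under it
- lever (a joint): angle of lever and lid together, rad: 0 = lever up and lid shut, 0.6 = lever fully down (hard stop) and lid wide open; pressed down it grows. Weight of the lid and a spring push it back to 0 (about 2 to 6 N at the pad); let go, the lid slams. It counts as a slam when, within the last 0.35 rad, it closes faster than 1.5 rad/s (about 0.16 m/s at the pad). The pegs start to roll in at about 0.2 rad and need about a second
- lid: plain steel lid plate 138 by 150 mm, 3 mm thick, linked to the lever so that both turn by the same angle, covering the tub, with a 28 mm upright lip along its far edge that holds the red pegs back; its far edge rises when the lever is pressed. Origin on the shaft
- peg_low: red plastic screw-in tent peg, 20 mm across and 120 mm long, lying crosswise on the ramp, free to roll; origin at its centre, its own y axis along its length; the lower one, resting against the lid's lip
- peg_high: red plastic screw-in tent peg, 20 mm across and 120 mm long, lying crosswise on the ramp, free to roll; origin at its centre, its own y axis along its length; the upper one, resting against the lower one
- nail0: bystander: stainless steel nail peg lying flat, round bar 8 mm thick and 160 mm long with a small 20 mm hook at one end; origin under the middle of the bar; loose, beside the lever, at least 50 mm sideways from the lever's centre line
- nail1: bystander: stainless steel nail peg lying flat, round bar 8 mm thick and 160 mm long with a small 20 mm hook at one end; origin under the middle of the bar; loose, beside the lever, at least 50 mm sideways from the lever's centre line
- nail2: bystander: stainless steel nail peg lying flat, round bar 8 mm thick and 160 mm long with a small 20 mm hook at one end; origin under the middle of the bar; loose, beside the lever, at least 50 mm sideways from the lever's centre line
- nail3: bystander: stainless steel nail peg lying flat, round bar 8 mm thick and 160 mm long with a small 20 mm hook at one end; origin under the middle of the bar; loose, beside the lever, at least 50 mm sideways from the lever's centre line
- jar: bystander: lidded glass jar, 70 mm across, 100 mm high, origin under its centre; loose, beside the box
- hammer: bystander: short aluminium peg hammer, 200 mm long, lying beside the box; loose
Mind the look-alikes: they are no part of the job. What is shaped like the peg_low but pink or turquoise is not meant.

How it is judged (in metres and radians):
On the way, in this order (a step that is already met when the one before it is completed fails the run):
1. the lever is pressed down (0.5 rad or more) and both red pegs lie in the tub (value of joint lever above 0.5 rad and x of peg_low in the frame of pegbox between -0.07 and 0.07 m and y of peg_low in the frame of pegbox between -0.08 and 0.08 m and z of peg_low in the frame of pegbox between 0 and 0.065 m and x of peg_high in the frame of pegbox between -0.07 and 0.07 m and y of peg_high in the frame of pegbox between -0.08 and 0.08 m and z of peg_high in the frame of pegbox between 0 and 0.065 m), for 0.2 s.
2. the lid is shut again with both pegs in the tub (value of joint lever below 0.04 rad and x of peg_low in the frame of pegbox between -0.07 and 0.07 m and y of peg_low in the frame of pegbox between -0.08 and 0.08 m and z of peg_low in the frame of pegbox between 0 and 0.065 m and x of peg_high in the frame of pegbox between -0.07 and 0.07 m and y of peg_high in the frame of pegbox between -0.08 and 0.08 m and z of peg_high in the frame of pegbox between 0 and 0.065 m), for 0.2 s.
At the end, for the whole second after the job is handed in: the lid is shut (lever within 0.04 rad of its rest) and both red pegs lie at rest in the tub, their centres inside its walls and less than 65 mm above the shelf top; bystanders within 20 mm of where they were (all of step 2 and linear speed of each of peg_low, peg_high below 0.05 m/s); the robot touches nothing.
It fails at once if the lid slams: closes faster than 1.5 rad/s within the last 0.35 rad (value of joint lever below 0.35 rad and velocity of joint lever below -1.5 rad/s).
It fails at once if the robot touches, lifts or carries a red peg (contact force between any of the fingers, the arm and peg_low above 0.3 N or contact force between any of the fingers, the arm and peg_high above 0.3 N or z of any of peg_low, peg_high in the frame of pegbox above 0.16 m).
It fails at once if the robot touches the lid instead of the lever (contact force between any of the fingers, the arm and lid above 0.5 N).
It fails at once if a bystander is moved, lifted or tipped (distance of any of nail0, nail1, nail2, nail3, jar, hammer from where it was at the start of the episode above 0.02 m or angle between any of nail0, nail1, nail2, nail3, jar, hammer's own z axis and vertical above 0.3 rad).
It also fails if it takes over 38 s, if anything falls off the work surface, if the arm or the gripper's body presses on something with over 40 N, if the wrist force passes 120 N, or if a joint passes its speed limit or range.

ROBOT

A 7-joint arm with a two-finger parallel gripper is mounted at the origin on the work surface. World frame = base frame: x ahead of the robot, y to its left, z up, the work surface at z = 0. Lengths are in mm, angles in degrees, forces in N, time in s.
With the tool pointing down it reaches from about 375 to 925 mm from the base axis. Payload 3.1 kg.
Tool frame: the origin (TCP) lies on the front face of the gripper's body, between the roots of the fingers; the fingertips stand 73 mm ahead of it and the grasp point (between the pads) lies 54 mm ahead of it; z points along the fingers, y is the line along which they close (so a half turn about z gives the same grasp; the last joint's range is limited). The gripper opens to 85 mm and grips with 20 to 120 N. Pads are 22 mm wide; open, the fingers measure 114 mm over their backs; the gripper's body (76 mm by 85 mm) begins 54 mm behind the grasp point. The pads swing forward as they close: fully open they stand 13 mm farther back than shut.
Start: joints at [60.057, 21.939, 2.515, 91.553, -1.026, 66.532, -2.859], TCP at [267.908, -592.224, 303.869] pointing down, gripper open.
Joint ranges: [-149.38, 149.38], [-23.57, 123.04], [-84.95, 90], [0, 143.3], [-89.99, 269.99], [3.08, 112.72], [-163.45, 163.45]. Speed limits (degrees/s): [159.86, 159.86, 180, 180, 180, 180, 180].

INTERFACE

Orientations are given as a 3x3 rotation matrix whose columns are the frame's x, y, z axes.
In Python, from plant import telemetry, cams, robot gives the robot as it stands. The module is installed in compiled form; this text tells all that it offers.
- The arm moves only by the tool apply_moves, never from a script. Its arguments are lists of equal length, an entry for each row: "slide": the shift along the tool's x, y, z in units of 0.6 m (1.0 is 0.6 m), a list of three; "twist": the turn, a rotation vector about the tool's x, y, z in units of 90 degrees (1.0 is 90 degrees), a list of three; "grip": the gripper command: -1 is fully open, 1 is shut, values between are in proportion. A call has 1 to 8 rows; each row is the pose to reach, as a shift and turn from the pose commanded when the call began, along the tool's axes at that moment; what a row does not reach only later rows make up. A row lasts 1/8 s, in which the tool goes at most 62.5 mm and 10.7 degrees, less where a joint would pass 70% of its speed; a pose out of reach is approached as far as the arm can. A call with a number of a shift or a turn outside -1 to 1 is refused whole. A call with a gripper value outside its range is refused whole. The fingers move at their own pace and stop on an object; the grip force is fixed at half the most. Time passes only in rows, so rows that repeat a pose let the fingers close. It gives the time, the measured TCP pose, the force, the opening and the grip force at its end, in the units of the state.
- telemetry.observe(): the state, without advancing time (a new reading comes with each control period).
- cams.camera(name): name is "scene" or "top"; returns a dict with "img" (400x640x3 uint8, blue, green, red), "fx", "fy", "cx", "cy" (pixels), "R" (3x3) and "t" (3): a world point X has camera coordinates R X + t. Camera axes: x right, y down, z forward; pixel columns grow to the right and rows downward; lengths in mm; the calibration is good to about 2 mm. A picture is of the moment at which its call begins. There is no depth.
- robot.finish_job(): hands the job in; it is judged then, once.
The state is a dict: "t": time; "joint_positions": joint angles; "dq": joint speeds; "joint_efforts": joint torques, N m; "ee_pos": TCP position; "ee_rot": TCP orientation; "wrist_force": force on the tool from outside, world axes, zero at the start; "wrist_torque": the same for the moment, N m; "grip_width": finger opening in mm; "grasp_force": force on a finger pad.
Only numpy, scipy, OpenCV 4.12 (cv2) and the standard library are available. Lean on these libraries where they do the work, as an engineer would, in place of code of your own. Each camera call takes 0.05 s, during which the arm holds its last target. There are 200 camera calls.

## Working session

There is one attempt and no reset: what is moved stays moved. The work goes in short steps, Python scripts to look and compute and a tool call to move; the robot and the scene stay as the last step left them, time stands still between calls to the robot, and variables do not carry over. Pictures are saved under pics/ and viewed, at most 10 in all, crops included, and the job is handed in when it is done.

Besides the shell and the picture viewer there is one more tool, called after "Emit:" as name(argument=value, ...) on one line, values as JSON. apply_moves: Moves the arm, as the interface text tells. Shifts and turns lie within -1 to 1; 1 stands for 0.6 m of shift or 90 degrees of turn. Its arguments: {"type":"object","properties":{"slide":{"type":"array"},"twist":{"type":"array"},"grip":{"type":"array"}},"required":["slide","twist","grip"]}

```bash
mkdir -p pics; python3 - <<'E'
from plant import telemetry,cams,robot
import cv2,numpy as np
s=telemetry.observe()
for k in("t","ee_pos","ee_rot","wrist_force","grip_width"):print(k,s[k])
for n in("scene","top"):
    c=cams.camera(n);cv2.imwrite(f"pics/{n}0.png",c["img"])
    print(n,c["fx"],c["cx"],c["cy"],np.round(c["R"],4).tolist(),c["t"])
E
```

```text
t 0.0
ee_pos [ 267.5730716  -591.53524909  302.44588729]
ee_rot [[ 9.11095757e-01  4.12192886e-01 -1.24381966e-03]
 [ 4.12194734e-01 -9.11092669e-01  2.37670788e-03]
 [-1.53572891e-04 -2.67810438e-03 -9.99996402e-01]]
wrist_force [ 0.05609339 -1.43054483 -0.10125577]
grip_width 85.23944668404619
scene 381.00642445044355 314.96154287351004 198.00109224377408 [[0.7821, 0.623, 0.0141], [0.5051, -0.6205, -0.5999], [-0.365, 0.4762, -0.8]] [-443.68623853 -225.71184116 1434.22597104]
top 473.8033995843944 315.2180305889059 198.79461080453322 [[0.0066, -1.0, -0.0069], [-0.9806, -0.0051, -0.1961], [0.196, 0.008, -0.9806]] [ -23.72669342  604.24808586 1223.08710112]
```

View pics/scene0.png

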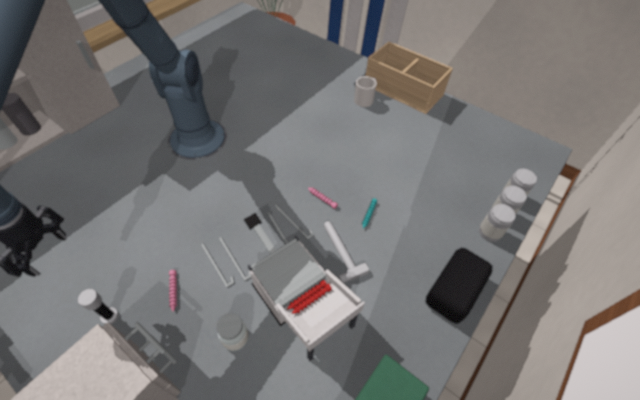

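View pics/top0.png

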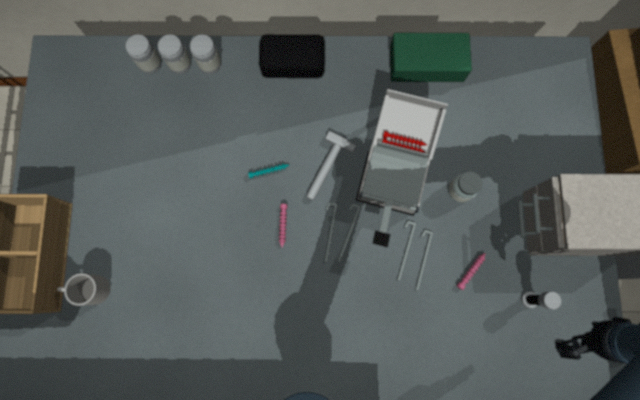

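The pad is black, at about (252,220) in scene and (382,239) in top. The box points away from the robot, turned slightly to the right. The two red pegs sit on the ramp at top (403,140). The pink (top 283,224 and 472,270) and turquoise (top 268,171) pegs are look-alikes, because they aren't red and aren't on the ramp.

```bash
cat > h.py <<'E'
import cv2,numpy as np
from plant import telemetry,cams,robot
def ray(c,u,v):
    R,t=np.array(c["R"]),np.array(c["t"])
    return -R.T@t, R.T@np.array([(u-c["cx"])/c["fx"],(v-c["cy"])/c["fy"],1])
def onz(c,u,v,z):
    o,d=ray(c,u,v); return o+d*(z-o[2])/d[2]
def blob(c,mask,box):
    x0,y0,x1,y1=box; m=np.zeros_like(mask); m[y0:y1,x0:x1]=mask[y0:y1,x0:x1]
    n,l,s,ce=cv2.connectedComponentsWithStats(m)
    i=1+np.argmax(s[1:,4]); return ce[i],s[i],(l==i)
def tri(a,b):
    (o1,d1),(o2,d2)=a,b
    k=np.linalg.lstsq(np.c_[d1,-d2],o2-o1,rcond=None)[0]
    p,q=o1+k[0]*d1,o2+k[1]*d2; return (p+q)/2,np.linalg.norm(p-q)
def proj(c,X):
    p=np.array(c["R"])@X+np.array(c["t"]); return c["fx"]*p[0]/p[2]+c["cx"],c["fy"]*p[1]/p[2]+c["cy"]
E
python3 - <<'E'
from h import *
C={n:cams.camera(n) for n in("scene","top")}
pr=[];rr=[]
for n,b,rb in(("scene",(240,208,266,232),(280,275,340,320)),("top",(368,226,396,252),(375,120,435,160))):
    c=C[n];im=c["img"];m=(im.max(2)<40).astype(np.uint8)
    ce,s,_=blob(c,m,b);print(n,"pad",ce,s);pr.append(ray(c,*ce));print(onz(c,*ce,125))
    i=im.astype(int);m=((i[...,2]>100)&(i[...,1]<70)&(i[...,0]<80)).astype(np.uint8)
    ce,s,l=blob(c,m,rb);print("red",ce,s);rr.append(ray(c,*ce))
    if n=="top":
        r=cv2.minAreaRect(np.argwhere(l)[:,::-1].astype(np.float32));print(r)
        bp=[onz(c,*p,118)for p in cv2.boxPoints(r)];print(np.round(bp))
pad,e=tri(*pr);print("pad",pad,e)
red,e2=tri(*rr);print("red",red,e2)
print("yaw",np.degrees(np.arctan2(*(red-pad)[[1,0]])),"dist",np.linalg.norm((red-pad)[:2]))
im=C["top"]["img"][80:300,300:500];cv2.imwrite("pics/crop.png",cv2.resize(im,None,fx=2.7,fy=2.7,interpolation=cv2.INTER_CUBIC))
E
```

```text
scene pad [252.44776119 220.55223881] [247 215  13  12  67]
[ 490.43178769 -187.06434961  125.        ]
red [309.04664179 296.42723881] [288 280  43  33 536]
top pad [380.94078947 238.48026316] [374 232  15  14 152]
[ 490.1164388  -187.13975787  125.        ]
red [402.33628319 141.35693215] [383 131  42  22 339]
((403.339599609375, 141.81130981445312), (42.85649490356445, 11.263566017150879), 15.945395469665527)
[[ 749. -194.  118.]
 [ 779. -203.  118.]
 [ 746. -311.  118.]
 [ 717. -302.  118.]]
pad [ 490.22227446 -187.06972733  124.76937115] 0.25565189314525305
red [ 750.69860299 -253.19453814  107.89470033] 4.033121540795895
yaw -14.24426581075248 dist 268.73855013449173
```

View pics/crop.png

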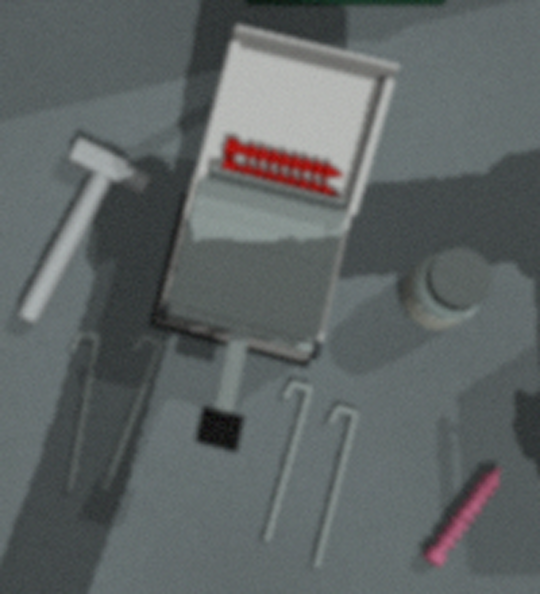

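The crop confirms the black pad at crop (220,427), on the steel arm of the box with the red pegs. Triangulated, its centre is at (490, -187, 125), which agrees with the expected height of 127. Yaw is about -15°. I'll move above it with the gripper shut.

Emit:
apply_moves(slide=[[0.616, -0.463, 0], [0.616, -0.463, 0], [0.616, -0.463, 0], [0.616, -0.463, 0], [0.616, -0.463, 0], [0.616, -0.463, 0], [0.616, -0.463, 0], [0.616, -0.463, 0]], twist=[[0, 0, 0.437], [0, 0, 0.437], [0, 0, 0.437], [0, 0, 0.437], [0, 0, 0.437], [0, 0, 0.437], [0, 0, 0.437], [0, 0, 0.437]], grip=[1, 1, 1, 1, 1, 1, 1, 1])

```text
t: 1.2
ee_pos: [491.8, -182.1, 304.0]
ee_rot: [[0.968, -0.253, 0.001], [-0.253, -0.968, 0.001], [0.0, -0.002, -1.0]]
wrist_force: [0.4, -0.5, -0.3]
grip_width: 0.1
grasp_force: 0.0
```

Emit:
apply_moves(slide=[[0, 0, 0.08], [0, 0, 0.13], [0, 0, 0.145], [0, 0, 0.145]], twist=[[0, 0, 0], [0, 0, 0], [0, 0, 0], [0, 0, 0]], grip=[1, 1, 1, 1])

```text
t: 1.7
ee_pos: [490.1, -186.9, 216.8]
ee_rot: [[0.966, -0.259, -0.001], [-0.259, -0.966, 0.0], [-0.001, -0.0, -1.0]]
wrist_force: [0.0, -0.4, 0.7]
grip_width: -0.4
grasp_force: 0.0
```

```bash
python3 - <<'E'
from h import *
s=telemetry.observe();print(s["t"],s["ee_pos"],s["wrist_force"])
o=[]
for n,b in(("scene",(215,170,315,270)),("top",(330,180,430,280))):
    c=cams.camera(n);tip=np.array(s["ee_pos"])+73*np.array(s["ee_rot"])[:,2]
    u,v=proj(c,tip);print(n,u,v)
    x0,y0,x1,y1=b;im=cv2.resize(c["img"][y0:y1,x0:x1],None,fx=4,fy=4,interpolation=cv2.INTER_CUBIC)
    cv2.drawMarker(im,(int((u-x0)*4),int((v-y0)*4)),(0,255,255),0,10);o.append(im)
cv2.imwrite("pics/near.png",np.hstack(o))
E
```

```text
1.7 [ 490.05943985 -186.90042783  216.79477187] [ 0.01632866 -0.43827669  0.66026841]
scene 251.58694307208458 216.66602754169898
top 381.81452713453376 237.65847146379588
```

View pics/near.png

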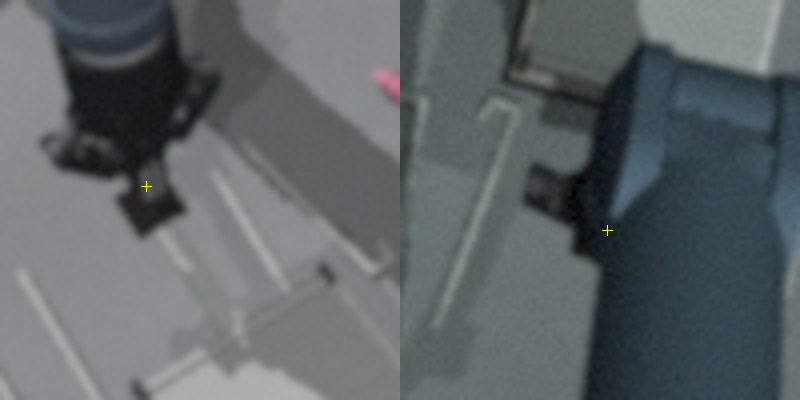

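The left half shows the fingertip just above the pad at crop (148,190), where it should be. In the right half the arm hides the tip. I'll press down in steps.

Emit:
apply_moves(slide=[[0, 0, 0.02], [0, 0, 0.035], [0, 0, 0.05], [0, 0, 0.065], [0, 0, 0.08], [0, 0, 0.095], [0, 0, 0.11], [0, 0, 0.11]], twist=[[0, 0, 0], [0, 0, 0], [0, 0, 0], [0, 0, 0], [0, 0, 0], [0, 0, 0], [0, 0, 0], [0, 0, 0]], grip=[1, 1, 1, 1, 1, 1, 1, 1])

```text
t: 2.8
ee_pos: [490.0, -186.8, 150.1]
ee_rot: [[0.966, -0.259, -0.001], [-0.259, -0.966, 0.0], [-0.001, -0.0, -1.0]]
wrist_force: [-2.8, 0.3, 5.1]
grip_width: -0.1
grasp_force: 2.5
```

Emit:
apply_moves(slide=[[0, 0, 0.006], [0, 0, 0.012], [0, 0, 0.016], [0, 0, 0.016]], twist=[[0, 0, 0], [0, 0, 0], [0, 0, 0], [0, 0, 0]], grip=[1, 1, 1, 1])

```text
t: 3.3
ee_pos: [491.1, -187.1, 141.7]
ee_rot: [[0.966, -0.259, 0.002], [-0.259, -0.966, -0.001], [0.002, 0.0, -1.0]]
wrist_force: [-0.4, 0.1, 4.6]
grip_width: -0.2
grasp_force: 2.5
```

```bash
python3 - <<'E'
from h import *
s=telemetry.observe();print(s["t"],s["ee_pos"],s["wrist_force"])
c=cams.camera("scene");im=c["img"][180:360,200:380]
c=cams.camera("top");i2=c["img"][60:260,320:500][:180]
cv2.imwrite("pics/press.png",cv2.resize(np.hstack([im,i2]),None,fx=2.2,fy=2.2,interpolation=cv2.INTER_CUBIC))
E
```

```text
3.3 [ 491.05863424 -187.06919241  141.67361311] [-0.42930131  0.14425163  4.58903026]
```

View pics/press.png

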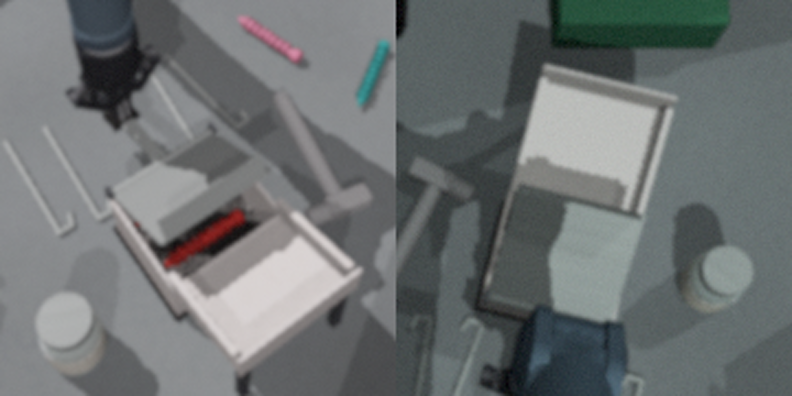

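The lid is wide open, the ramp is empty, and a red peg shows in the tub at crop (205,238). The other peg must be behind it. I'll press slightly further and hold while they settle.

Emit:
apply_moves(slide=[[0, 0, 0.003], [0, 0, 0.005], [0, 0, 0.005], [0, 0, 0.005], [0, 0, 0.005], [0, 0, 0.005], [0, 0, 0.005], [0, 0, 0.005]], twist=[[0, 0, 0], [0, 0, 0], [0, 0, 0], [0, 0, 0], [0, 0, 0], [0, 0, 0], [0, 0, 0], [0, 0, 0]], grip=[1, 1, 1, 1, 1, 1, 1, 1])

```text
t: 4.4
ee_pos: [491.5, -187.2, 139.1]
ee_rot: [[0.966, -0.259, 0.003], [-0.259, -0.966, -0.001], [0.004, 0.0, -1.0]]
wrist_force: [-0.8, -0.4, 4.5]
grip_width: -0.0
grasp_force: 2.5
```

```bash
python3 - <<'E'
from h import *
s=telemetry.observe();print(s["t"],s["ee_pos"],s["wrist_force"])
c=cams.camera("scene");im=c["img"][240:340,250:370]
cv2.imwrite("pics/press2.png",cv2.resize(im,None,fx=6,fy=6,interpolation=cv2.INTER_CUBIC))
E
```

```text
4.4 [ 491.50246059 -187.15923147  139.10471338] [-0.82283708 -0.35689921  4.48268522]
```

View pics/press2.png

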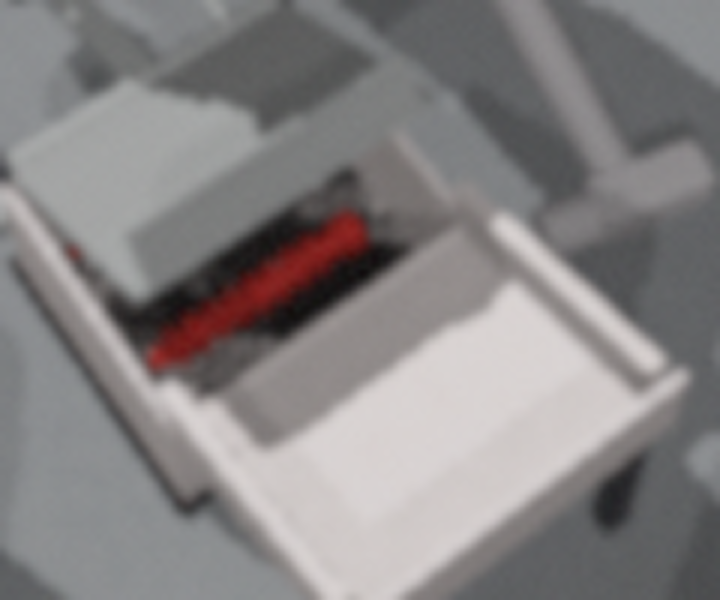

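One peg lies in the tub at crop (260,290). The second one's end shows under the lid at (75,250). Both are in, so I'll ease the lever up at about 43 mm/s.

Emit:
apply_moves(slide=[[0, 0, -0.006], [0, 0, -0.015], [0, 0, -0.024], [0, 0, -0.033], [0, 0, -0.042], [0, 0, -0.051], [0, 0, -0.06], [0, 0, -0.069]], twist=[[0, 0, 0], [0, 0, 0], [0, 0, 0], [0, 0, 0], [0, 0, 0], [0, 0, 0], [0, 0, 0], [0, 0, 0]], grip=[1, 1, 1, 1, 1, 1, 1, 1])

```text
t: 5.45
ee_pos: [490.4, -186.9, 180.1]
ee_rot: [[0.966, -0.259, 0.001], [-0.259, -0.966, -0.0], [0.001, 0.0, -1.0]]
wrist_force: [-0.9, -0.4, 4.4]
grip_width: 0.4
grasp_force: 1.9
```

Emit:
apply_moves(slide=[[0, 0, -0.007], [0, 0, -0.014], [0, 0, -0.021], [0, 0, -0.028], [0, 0, -0.035], [0, 0, -0.042], [0, 0, -0.049], [0, 0, -0.056]], twist=[[0, 0, 0], [0, 0, 0], [0, 0, 0], [0, 0, 0], [0, 0, 0], [0, 0, 0], [0, 0, 0], [0, 0, 0]], grip=[1, 1, 1, 1, 1, 1, 1, 1])

```text
t: 6.45
ee_pos: [488.7, -186.3, 212.4]
ee_rot: [[0.966, -0.259, -0.004], [-0.259, -0.966, 0.001], [-0.004, -0.0, -1.0]]
wrist_force: [0.8, 0.7, -0.1]
grip_width: 0.3
grasp_force: 0.0
```

Contact has ended, so the lid should be shut. I'll retreat and check.

Emit:
apply_moves(slide=[[0, 0, -0.06], [0, 0, -0.15], [-0.2, 0, -0.15], [-0.2, 0, -0.15], [-0.2, 0, -0.15], [-0.2, 0, -0.15], [-0.2, 0, -0.15], [-0.2, 0, -0.15]], twist=[[0, 0, 0], [0, 0, 0], [0, 0, 0], [0, 0, 0], [0, 0, 0], [0, 0, 0], [0, 0, 0], [0, 0, 0]], grip=[1, 1, 1, 1, 1, 1, 1, 1])

```text
t: 7.45
ee_pos: [375.5, -156.0, 303.6]
ee_rot: [[0.966, -0.258, 0.001], [-0.258, -0.966, 0.0], [0.001, -0.0, -1.0]]
wrist_force: [0.5, 0.0, 0.1]
grip_width: 0.2
grasp_force: 0.0
```

```bash
python3 - <<'E'
from h import *
s=telemetry.observe();print(s["t"],s["ee_pos"],s["wrist_force"])
c=cams.camera("scene");im=c["img"][180:360,200:380]
c=cams.camera("top")
m=(c["img"].max(2)<40).astype(np.uint8)
print(blob(c,m,(368,226,396,252))[:2])
cv2.imwrite("pics/end.png",cv2.resize(np.hstack([im,c["img"][80:260,320:500]]),None,fx=2.2,fy=2.2,interpolation=cv2.INTER_CUBIC))
E
```

```text
7.45 [ 375.48584778 -155.95802904  303.5999361 ] [0.49236758 0.03436749 0.10727078]
(array([380.82278481, 238.34177215]), array([374, 231,  15,  15, 158], dtype=int32))
```

View pics/end.png

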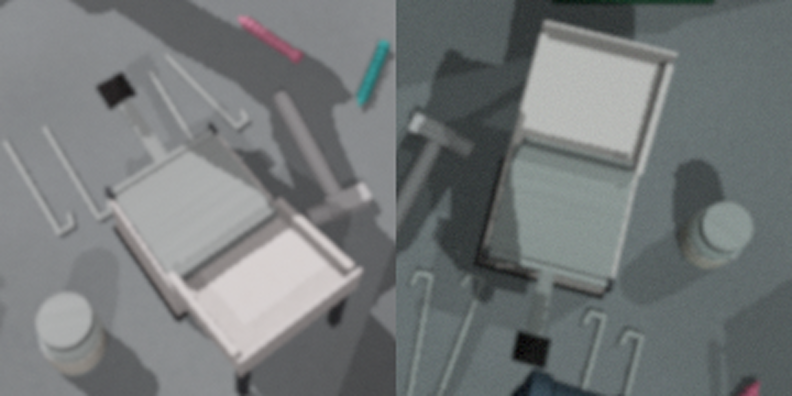

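The lid is shut and the pad is back at its rest pixel (380.8, 238.3). The ramp is empty, and the nail pegs, hammer and jar haven't moved. I'm handing the job in.

```bash
python3 -c "
from plant import robot
print(robot.finish_job())"
```

```text
the job is handed in; nothing more can be done
None
```

I handed the job in: both red pegs rolled into the tub, the lid was eased shut at about 43 mm/s at the pad, and the bystanders look unmoved in the final pictures; the hand-in gave no verdict.

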